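# Stand the fallen jar up and close the row in the spill tray

## Robot

A 7-joint arm with a two-finger parallel gripper is mounted at the origin on the work surface. World frame = base frame: x ahead of the robot, y to its left, z up, the work surface at z = 0. Lengths are in m, angles in rad, forces in N, time in s.
With the tool pointing down it reaches from about 0.4 to 0.875 m from the base axis. Payload 6.5 kg.
Tool frame: the origin (TCP) lies midway between the tips of the shut fingers; the grasp point (between the pads) lies 19 mm behind it; z points along the fingers, y is the line along which they close (so a half turn about z gives the same grasp; the last joint's range is limited). The gripper opens to 88 mm and grips with 3 to 60 N. Pads are 18 mm wide; open, the fingers measure 123 mm over their backs; the gripper's body (75 mm by 187 mm) begins 45 mm behind the grasp point.
Start: joints at [-1.204, 0.536, -0.004, 1.538, 0.003, 1.067, -0.071], TCP at [0.273, 0.59, 0.239] pointing down, gripper open.
Joint ranges: [-2.7, 2.7], [-0.37, 2.16], [-1.27, 1.26], [0.24, 2.4], [-1.31, 4.45], [0.19, 1.91], [-2.76, 2.76]. Speed limits (rad/s): [2.39, 2.39, 3.14, 3.14, 3.14, 3.14, 3.14].

## Interface

Orientations are given as a unit quaternion [w, x, y, z].
In Python, from station import ctrl, imaging, ticket gives the robot as it stands.
- The arm moves only by the tool servo_tool, never from a script. Its argument "commands" is a list of rows, each an object of numbers: "tx", "ty", "tz": the shift along the tool's x, y, z in cm; "wx", "wy", "wz": the turn, a rotation vector about the tool's x, y, z in rad. In form: [{"tx": .., "ty": .., "tz": .., "wx": .., "wy": .., "wz": ..}, ...]. A call has 1 to 5 rows; each row shifts and turns the commanded pose from where the row before left it, along the tool's axes as they then stand; what a row does not reach is not made up. A row lasts 1/12 s, in which the tool goes at most 41.7 mm and 7.16 degrees, less where a joint would pass 70% of its speed; a pose out of reach is approached as far as the arm can. A call with a gripper value outside its range is refused whole. "gripper" is the finger opening in cm, from 0 to 8.81, set as the call begins (left out, the last holds). The fingers move at their own pace and stop on an object; the grip force is fixed at half the most. Time passes only in rows, so rows that do not move let the fingers close. It gives the time, the measured TCP pose, the force, the opening and the grip force at its end, in the units of the state.
- ctrl.get_obs(): the state, without advancing time (a new reading comes with each control period).
- imaging.grab_frame(name): name is "scene" or "top" or "wrist"; returns a dict with "pixels" (400x640x3 uint8, red, green, blue), "fx", "fy", "cx", "cy" (pixels), "dist_coeffs" ([k1, k2, p1, p2, k3] as OpenCV has them; the pictures are not rectified), "T" (4x4, takes a point from camera to world coordinates); the wrist camera has in their place "hand_eye" (4x4, takes a point from camera to tool coordinates, whose origin is the TCP and whose axes are the flange's). Camera axes: x right, y down, z forward; pixel columns grow to the right and rows downward; lengths in m; the calibration is good to about 2 mm. A picture is of the moment at which its call begins: read the wrist's pose just before it. There is no depth.
- ticket.close_job(): hands the job in; it is judged then, once.
The state is a dict: "t": time; "joint_pos": joint angles; "qvel": joint speeds; "joint_torque": joint torques, N m; "eef_pos": TCP position; "eef_rot": TCP orientation; "force": force on the tool from outside, world axes, zero at the start; "wrist_torque": the same for the moment, N m; "opening": opening from 0.0 (shut) to 1.0 (fully open); "finger_force": force on a finger pad.
Only numpy, scipy, OpenCV 4.12 (cv2) and the standard library are available. Lean on these libraries where they do the work, as an engineer would, in place of code of your own. Each camera call takes 0.05 s, during which the arm holds its last target. There are 200 camera calls.

## Task

One of the three square storage jars in the spill tray has toppled over and lies open on its side. Stand it upright on its base again and bring it back into the empty place in the row, squared up against the tray's end wall like its two neighbours. Don't knock the neighbours over or out of their places, and leave the lid and the glass bottle beside the tray where they are.

Things in the scene. Friction and masses are not known exactly. Their poses are not given: they have to be found in the camera images.
- jar: the fallen jar: empty, open square jar of plain white plastic, 0.2 kg. Sizes in mm: 150 high, body 90 x 90, flat-sided to 122, walls 4; then a round neck. Too wide to grip across. Origin: middle of its underside; z from base to mouth (up when it stands); x, y square to its sides. It starts lying on a flat side, z level, base towards the row.
- jar_mouth (a point): centre of the fallen jar's mouth, in the plane of its rim, 150 from the underside along the jar's z; axes as the jar. The round neck reaches from 122 to 150, outside diameter 82, inside 74, open all the way down into the jar: room for closed fingers. Standing, the jar tips over if pushed higher up than about 45 above its base.
- tray: stainless spill tray, fixed to the bench: 336 (x) by 490 (y) outside, walls 25 high and 3 thick, floor 3 thick. Origin: centre of its underside, on the bench; x, y along its sides, z up. The row of three places runs along the inside of its +y end wall, side by side in x, 105 apart.
- place (a point): centre of the empty place in the row (either end or the middle), on the tray floor, 3 above the bench, marked by a paper label 70 x 70; y points to the tray's end wall, x along the row, z up. A jar standing centred here has 2 to 3 between it and the end wall and about 15 on either side to its neighbours or the tray's side wall.
- full_jar: neighbour in the row: the same kind of square jar, 90 x 90 body, 153 high with its black screw lid on, full, 0.75 kg. Origin: centre of its underside, z up
- bottle: neighbour in the row: square plastic bottle, 90 x 90 body 125 high, narrow neck and green cap, 179 high, full, 0.8 kg. Origin: centre of its underside, z up
- jar_lid: loose black screw lid, 87 across and 26 high, on the bench beyond the tray's left end; not needed, leave it. Origin: centre of its underside
- flask: standing glass bottle with a green cap, 72 across and 170 high, on the bench beyond the tray's left end; not needed, leave it. Origin: centre of its underside

How it is judged:
At the end, for the whole second after the job is handed in: The jar stands upright (within 3.5 deg) and still on the tray floor in the empty place: within 14 mm sideways of its centre, at most 12 mm off the end wall, square to the row within 7 deg. Both neighbours stand within 20 mm of where they were; loose lid and glass bottle within 30 mm (angle between each of jar, full_jar, bottle's own z axis and vertical below 0.06 rad and height (world z) of jar below 0.008 m and x of jar in the frame of place between -0.014 and 0.014 m and y of jar in the frame of place above -0.01 m and (angle between the x axis of jar and the x axis of place, either way round below 0.12 rad or angle between the x axis of jar and the y axis of place, either way round below 0.12 rad) and linear speed of jar below 0.01 m/s and distance of each of full_jar, bottle from where it was at the start of the episode below 0.02 m and angle between flask's own z axis and vertical below 0.1 rad and distance of each of flask, jar_lid from where it was at the start of the episode below 0.03 m); the robot touches nothing.
It fails at once if a neighbour or the glass bottle is tipped (over about 17 deg) (angle between any of full_jar, bottle, flask's own z axis and vertical above 0.3 rad).
It also fails if it takes over 58 s, if anything falls off the work surface, if the arm or the gripper's body presses on something with over 40 N, if the wrist force passes 120 N, or if a joint passes its speed limit or range.

## Working session

There is one attempt and no reset: what is moved stays moved. The work goes in short steps, Python scripts to look and compute and a tool call to move; the robot and the scene stay as the last step left them, time stands still between calls to the robot, and variables do not carry over. Pictures are saved under pics/ and viewed, at most 10 in all, crops included, and the job is handed in when it is done.

Besides the shell and the picture viewer there is one more tool, called as name(argument=value, ...), one argument or row to a line, values as JSON. servo_tool: Moves the arm, as the interface text tells. Its arguments: {"type":"object","properties":{"commands":{"type":"array"},"gripper":{"type":"number"}},"required":["commands"]}

```bash
mkdir -p pics
python3 - <<'E'
from station import ctrl, imaging
import cv2, numpy as np, pickle
o=ctrl.get_obs(); print(o['t'],o['eef_pos'],o['eef_rot'],o['opening'],o['force'])
F={}
for n in ("scene","top"):
    f=imaging.grab_frame(n); F[n]=f
    cv2.imwrite(f"pics/{n}0.png",f["pixels"][:,:,::-1])
    print(n,f["fx"],f["dist_coeffs"],np.round(f["T"],3).tolist())
pickle.dump(F,open("f0.pkl","wb"))
E
```

```text
0.0 [0.27238494 0.58951405 0.23786701] [-1.16251601e-04  2.14675974e-01  9.76684958e-01 -8.39255191e-04] 0.9999103902189093 [-0.83752499 -0.4728646  -0.31162985]
scene 518.4781796900163 [-0.01262891  0.          0.          0.          0.        ] [[0.351, 0.75, -0.561, 1.104], [0.936, -0.285, 0.206, -0.114], [-0.006, -0.598, -0.802, 0.849], [0.0, 0.0, 0.0, 1.0]]
top 380.34549822749983 [-0.0324352  0.         0.         0.         0.       ] [[0.002, -0.991, 0.131, 0.419], [-1.0, -0.002, 0.001, 0.067], [-0.0, -0.131, -0.991, 0.998], [0.0, 0.0, 0.0, 1.0]]
```

View pics/scene0.png

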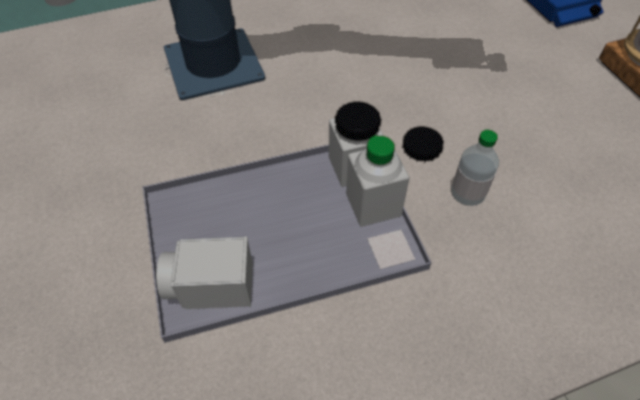

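View pics/top0.png

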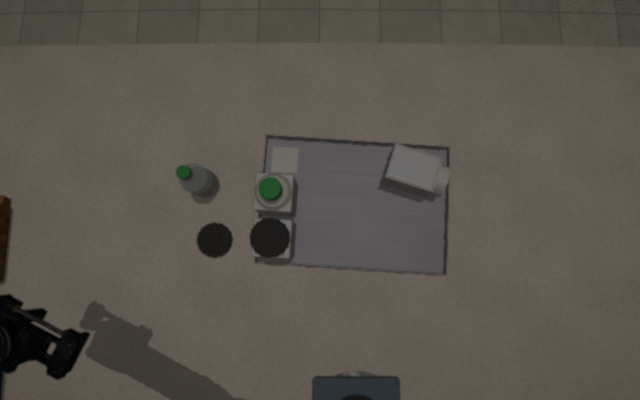

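Scene: the jar lies at (210,270) in `scene` and (415,170) in `top`, with its mouth towards -y. The free place is the far-end label, at (390,248) in `scene` and (285,160) in `top`. I'll enlarge both to measure.

```bash
cat > h.py <<'E'
import numpy as np, cv2, pickle
def hit(f,uv,z):
    uv=np.array(uv,float).reshape(-1,1,2)
    K=np.array([[f["fx"],0,f["cx"]],[0,f["fy"],f["cy"]],[0,0,1]])
    n=cv2.undistortPoints(uv,K,np.array(f["dist_coeffs"]))[:,0]
    T=np.array(f["T"]); d=np.c_[n,np.ones(len(n))]@T[:3,:3].T
    return T[:3,3]+d*((z-T[2,3])/d[:,2])[:,None]
def proj(f,P):
    T=np.linalg.inv(f["T"]); K=np.array([[f["fx"],0,f["cx"]],[0,f["fy"],f["cy"]],[0,0,1]])
    return cv2.projectPoints(np.array(P,float).reshape(-1,1,3),cv2.Rodrigues(T[:3,:3])[0],T[:3,3],K,np.array(f["dist_coeffs"]))[0][:,0]
E
python3 - <<'E'
import pickle,cv2,numpy as np
F=pickle.load(open("f0.pkl","rb"))
a=cv2.resize(F["top"]["pixels"][130:280,250:460,::-1],None,fx=3.8,fy=3.8,interpolation=cv2.INTER_CUBIC)
b=cv2.resize(F["scene"]["pixels"][215:345,140:270,::-1],None,fx=4.6,fy=4.6,interpolation=cv2.INTER_CUBIC)
cv2.imwrite("pics/topc.png",cv2.convertScaleAbs(a,alpha=1.4)); cv2.imwrite("pics/scc.png",b); print(a.shape,b.shape)
E
```

```text
(570, 798, 3) (598, 598, 3)
```

View pics/topc.png

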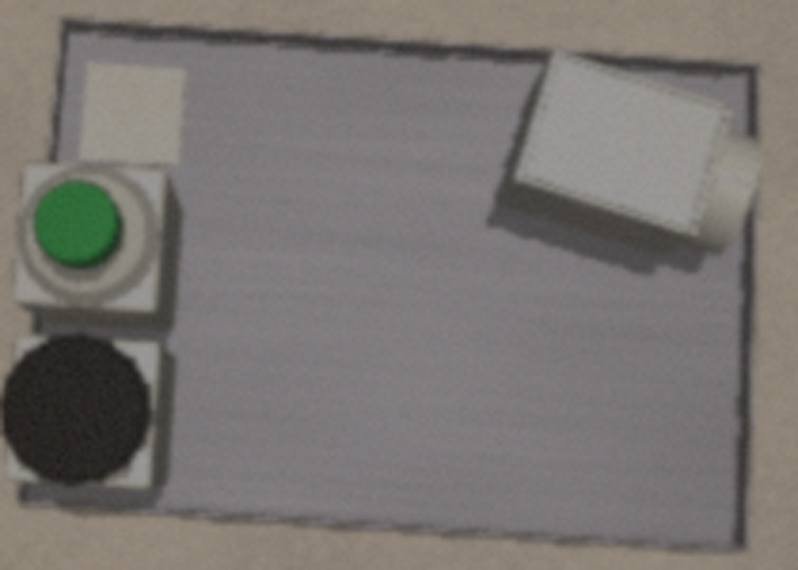

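View pics/scc.png

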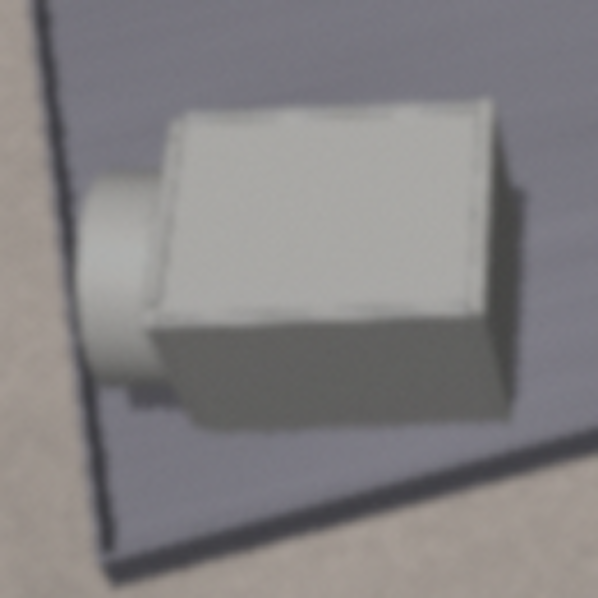

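Top crop: jar top face corners are (560,52), (725,105), (697,237) and (517,183), and the label is at about (133,114). In the scene crop, the jar top face corners are (183,117), (490,102), (478,312) and (153,326).

Run:
```python
from h import *
F=pickle.load(open("f0.pkl","rb")); np.set_printoptions(precision=4,suppress=True)
t=lambda p:(np.array(p)+.5)/3.8-.5+[250,130]
s=lambda p:(np.array(p)+.5)/4.6-.5+[140,215]
T,S=F["top"],F["scene"]
A=hit(T,t([(65,20),(757,66),(743,548),(20,505)]),.025)
print("tray",A,np.linalg.norm(np.diff(A,axis=0),axis=1),"c",A.mean(0))
L=hit(T,t([(88,63),(185,68),(180,163),(80,160)]),.003); print("label",L,L.mean(0))
L=hit(S,[(368,238),(405,229),(414,259),(383,268)],.003); print("labelS",L.mean(0))
for f,g in((T,t([(560,52),(725,105),(697,237),(517,183)])),(S,s([(490,312-210),(183,117),(153,326),(478,312)]))):
    J=hit(f,g,.093); print("jar",J,J.mean(0),np.linalg.norm(np.diff(J,axis=0),axis=1),[np.degrees(np.arctan2(*(J[b]-J[a])[[1,0]])) for a,b in((0,1),(3,2),(1,2))])
```

```text
tray [[ 0.7249  0.2341  0.025 ]
 [ 0.6931 -0.247   0.025 ]
 [ 0.3636 -0.2248  0.025 ]
 [ 0.3913  0.2563  0.025 ]] [0.4822 0.3302 0.4819] c [0.5432 0.0046 0.025 ]
label [[0.7003 0.2207 0.003 ]
 [0.6967 0.1519 0.003 ]
 [0.6281 0.1545 0.003 ]
 [0.6302 0.2248 0.003 ]] [0.6638 0.188  0.003 ]
labelS [0.6657 0.1928 0.003 ]
jar [[ 0.6827 -0.0976  0.093 ]
 [ 0.648  -0.2032  0.093 ]
 [ 0.562  -0.1821  0.093 ]
 [ 0.5966 -0.0682  0.093 ]] [ 0.6223 -0.1378  0.093 ] [0.1112 0.0885 0.119 ] [np.float64(-108.19235978908293), np.float64(-106.88997825617786), np.float64(166.19600642013455)]
jar [[ 0.6017 -0.0667  0.093 ]
 [ 0.5673 -0.1765  0.093 ]
 [ 0.6502 -0.2039  0.093 ]
 [ 0.6855 -0.0947  0.093 ]] [ 0.6262 -0.1355  0.093 ] [0.115  0.0874 0.1147] [np.float64(-107.41989685488053), np.float64(-107.91753330914804), np.float64(-18.291271709365777)]
```

```bash
cat > plan.py <<'E'
import sys, json, numpy as np
from scipy.spatial.transform import Rotation as Rn, Slerp
from station import ctrl
def R_of(psi,phi):  # heading of tool x when down (deg), pitch of z below level (deg)
    a,p=np.radians([psi,phi]); h=np.array([np.cos(a),np.sin(a),0]); Z=np.array([0,0,1.])
    z=np.cos(p)*h-np.sin(p)*Z; y=np.cross(h,-Z)*-1  # placeholder sign below
    y=np.cross(-Z,h); x=np.cross(y,z); return Rn.from_matrix(np.c_[x,y,z])
def obs():
    o=ctrl.get_obs(); q=np.array(o["eef_rot"]); return o,np.array(o["eef_pos"]),Rn.from_quat(q[[1,2,3,0]])
def plan(wps,start=None):
    o,p,R=obs()
    if start: p,R=start
    for (pt,Rt) in wps:
        pt=np.array(pt,float); d=np.linalg.norm(pt-p); ang=np.degrees((R.inv()*Rt).magnitude())
        n=max(int(np.ceil(max(d/.039,ang/6.8))),1)
        w=(R.inv()*Rt).as_rotvec()/n; rows=[]
        for i in range(n):
            v=(R*Rn.from_rotvec(w*i)).inv().apply((pt-p)/n)*100
            rows.append({k:round(float(x),3) for k,x in zip(("tx","ty","tz","wx","wy","wz"),(*v,*w)) if abs(x)>5e-4})
        print("->",np.round(pt,3),"d",round(d,3),"ang",round(ang,1))
        for i in range(0,n,5): print(json.dumps(rows[i:i+5]))
        p,R=pt,Rt
def show():
    o,p,R=obs(); M=R.as_matrix()
    print("t",round(o["t"],2),"p",np.round(p,4),"z",np.round(M[:,2],3),"y",np.round(M[:,1],3),"q",np.round(o["joint_pos"],2),"F",np.round(o["force"],1),"op",round(o["opening"],3),"ff",o["finger_force"])
E
sed -i '/placeholder/s/; y=.*//' plan.py
python3 - <<'E'
from plan import *
show()
plan([((.45,.10,.35),R_of(110,90)),((.52,-.34,.25),R_of(72.5,90)),((.52,-.34,.20),R_of(72.5,35))])
E
```

```text
t 0.1 p [0.2724 0.5896 0.2379] z [-0.001 -0.001 -1.   ] y [ 0.419  0.908 -0.002] q [-1.2   0.54 -0.    1.54  0.    1.07 -0.07] F [-0.1  0.   0.7] op 0.998 ff 0.0
-> [0.45 0.1  0.35] d 0.533 ang 45.2
[{"tx": -2.618, "ty": -2.644, "tz": -0.796, "wz": 0.056}, {"tx": -2.763, "ty": -2.492, "tz": -0.797, "wz": 0.056}, {"tx": -2.899, "ty": -2.332, "tz": -0.797, "wz": 0.056}, {"tx": -3.026, "ty": -2.165, "tz": -0.797, "wz": 0.056}, {"tx": -3.143, "ty": -1.991, "tz": -0.798, "wz": 0.056}]
[{"tx": -3.25, "ty": -1.811, "tz": -0.798, "wz": 0.056}, {"tx": -3.347, "ty": -1.625, "tz": -0.798, "wz": 0.056}, {"tx": -3.433, "ty": -1.434, "tz": -0.799, "wz": 0.056}, {"tx": -3.508, "ty": -1.238, "tz": -0.799, "wz": 0.056}, {"tx": -3.572, "ty": -1.039, "tz": -0.799, "wz": 0.056}]
[{"tx": -3.625, "ty": -0.836, "tz": -0.8, "wz": 0.056}, {"tx": -3.666, "ty": -0.63, "tz": -0.8, "wz": 0.056}, {"tx": -3.696, "ty": -0.423, "tz": -0.8, "wz": 0.056}, {"tx": -3.714, "ty": -0.214, "tz": -0.8, "wz": 0.056}]
-> [ 0.52 -0.34  0.25] d 0.457 ang 37.5
[{"tx": -3.645, "ty": -0.706, "tz": 0.833, "wz": 0.055}, {"tx": -3.678
[... 294 characters left out ...]
0.833, "wz": 0.055}, {"tx": -3.646, "ty": 0.703, "tz": 0.833, "wz": 0.055}, {"tx": -3.602, "ty": 0.901, "tz": 0.833, "wz": 0.055}, {"tx": -3.547, "ty": 1.096, "tz": 0.833, "wz": 0.055}]
[{"tx": -3.482, "ty": 1.287, "tz": 0.833, "wz": 0.055}, {"tx": -3.407, "ty": 1.475, "tz": 0.833, "wz": 0.055}]
-> [ 0.52 -0.34  0.2 ] d 0.05 ang 55.0
[{"tz": 0.556, "wy": 0.107}, {"tx": -0.059, "tz": 0.552, "wy": 0.107}, {"tx": -0.118, "tz": 0.543, "wy": 0.107}, {"tx": -0.175, "tz": 0.527, "wy": 0.107}, {"tx": -0.23, "tz": 0.506, "wy": 0.107}]
[{"tx": -0.282, "tz": 0.478, "wy": 0.107}, {"tx": -0.332, "tz": 0.446, "wy": 0.107}, {"tx": -0.377, "tz": 0.408, "wy": 0.107}, {"tx": -0.419, "tz": 0.365, "wy": 0.107}]
```

servo_tool(
  commands=[
    {"tx": -2.6, "ty": -2.6, "tz": -0.8, "wz": 0.056},
    {"tx": -2.8, "ty": -2.5, "tz": -0.8, "wz": 0.056},
    {"tx": -2.9, "ty": -2.3, "tz": -0.8, "wz": 0.056},
    {"tx": -3.0, "ty": -2.2, "tz": -0.8, "wz": 0.056},
    {"tx": -3.1, "ty": -2.0, "tz": -0.8, "wz": 0.056},
  ],
)

```text
invalid input at $.commands[0]: expected keys tx, ty, tz, wx, wy, wz
```

servo_tool(
  commands=[
    {"tx": -3.3, "ty": -1.8, "tz": -0.8, "wz": 0.056},
    {"tx": -3.3, "ty": -1.6, "tz": -0.8, "wz": 0.056},
    {"tx": -3.4, "ty": -1.4, "tz": -0.8, "wz": 0.056},
    {"tx": -3.5, "ty": -1.2, "tz": -0.8, "wz": 0.056},
    {"tx": -3.6, "ty": -1.0, "tz": -0.8, "wz": 0.056},
  ],
)

```text
invalid input at $.commands[0]: expected keys tx, ty, tz, wx, wy, wz
```

servo_tool(
  commands=[
    {"tx": -3.6, "ty": -0.8, "tz": -0.8, "wz": 0.056},
    {"tx": -3.7, "ty": -0.6, "tz": -0.8, "wz": 0.056},
    {"tx": -3.7, "ty": -0.4, "tz": -0.8, "wz": 0.056},
    {"tx": -3.7, "ty": -0.2, "tz": -0.8, "wz": 0.056},
  ],
)

```text
invalid input at $.commands[0]: expected keys tx, ty, tz, wx, wy, wz
```

All six keys are required.

servo_tool(
  commands=[
    {"tx": -2.6, "ty": -2.6, "tz": -0.8, "wx": 0, "wy": 0, "wz": 0.056},
    {"tx": -2.8, "ty": -2.5, "tz": -0.8, "wx": 0, "wy": 0, "wz": 0.056},
    {"tx": -2.9, "ty": -2.3, "tz": -0.8, "wx": 0, "wy": 0, "wz": 0.056},
    {"tx": -3.0, "ty": -2.2, "tz": -0.8, "wx": 0, "wy": 0, "wz": 0.056},
    {"tx": -3.1, "ty": -2.0, "tz": -0.8, "wx": 0, "wy": 0, "wz": 0.056},
  ],
)

```text
t: 0.52
eef_pos: [0.336, 0.4137, 0.2787]
eef_rot: [-0.0, 0.35, 0.937, -0.0]
force: [-0.4, -0.3, -0.2]
opening: 0.998
finger_force: 0.0
```

servo_tool(
  commands=[
    {"tx": -3.3, "ty": -1.8, "tz": -0.8, "wx": 0, "wy": 0, "wz": 0.056},
    {"tx": -3.3, "ty": -1.6, "tz": -0.8, "wx": 0, "wy": 0, "wz": 0.056},
    {"tx": -3.4, "ty": -1.4, "tz": -0.8, "wx": 0, "wy": 0, "wz": 0.056},
    {"tx": -3.5, "ty": -1.2, "tz": -0.8, "wx": 0, "wy": 0, "wz": 0.056},
    {"tx": -3.6, "ty": -1.0, "tz": -0.8, "wx": 0, "wy": 0, "wz": 0.056},
  ],
)

```text
t: 0.93
eef_pos: [0.4007, 0.2403, 0.3189]
eef_rot: [-0.0, 0.477, 0.879, -0.0]
force: [0.3, 0.0, 0.2]
opening: 0.999
finger_force: 0.0
```

servo_tool(
  commands=[
    {"tx": -3.6, "ty": -0.8, "tz": -0.8, "wx": 0, "wy": 0, "wz": 0.056},
    {"tx": -3.7, "ty": -0.6, "tz": -0.8, "wx": 0, "wy": 0, "wz": 0.056},
    {"tx": -3.7, "ty": -0.4, "tz": -0.8, "wx": 0, "wy": 0, "wz": 0.056},
    {"tx": -3.7, "ty": -0.2, "tz": -0.8, "wx": 0, "wy": 0, "wz": 0.056},
  ],
)

```text
t: 1.27
eef_pos: [0.4529, 0.101, 0.351]
eef_rot: [-0.0, 0.573, 0.82, 0.0]
force: [1.0, 0.6, 0.2]
opening: 1.001
finger_force: 0.0
```

servo_tool(
  commands=[
    {"tx": -3.65, "ty": -0.7, "tz": 0.83, "wx": 0, "wy": 0, "wz": 0.055},
    {"tx": -3.68, "ty": -0.5, "tz": 0.83, "wx": 0, "wy": 0, "wz": 0.055},
    {"tx": -3.7, "ty": -0.3, "tz": 0.83, "wx": 0, "wy": 0, "wz": 0.055},
    {"tx": -3.7, "ty": -0.1, "tz": 0.83, "wx": 0, "wy": 0, "wz": 0.055},
    {"tx": -3.7, "ty": 0.1, "tz": 0.83, "wx": 0, "wy": 0, "wz": 0.055},
  ],
  gripper=4.5,
)

```text
t: 1.68
eef_pos: [0.4827, -0.0818, 0.3088]
eef_rot: [-0.0, 0.68, 0.734, 0.0]
force: [0.9, 1.4, 0.0]
opening: 0.645
finger_force: 0.0
```

servo_tool(
  commands=[
    {"tx": -3.7, "ty": 0.3, "tz": 0.83, "wx": 0, "wy": 0, "wz": 0.055},
    {"tx": -3.68, "ty": 0.5, "tz": 0.83, "wx": 0, "wy": 0, "wz": 0.055},
    {"tx": -3.65, "ty": 0.7, "tz": 0.83, "wx": 0, "wy": 0, "wz": 0.055},
    {"tx": -3.6, "ty": 0.9, "tz": 0.83, "wx": 0, "wy": 0, "wz": 0.055},
    {"tx": -3.55, "ty": 1.1, "tz": 0.83, "wx": 0, "wy": 0, "wz": 0.055},
  ],
)

```text
t: 2.1
eef_pos: [0.5123, -0.2649, 0.267]
eef_rot: [-0.0, 0.774, 0.634, -0.0]
force: [0.9, 0.9, 0.0]
opening: 0.513
finger_force: 0.0
```

servo_tool(
  commands=[
    {"tx": -3.5, "ty": 1.3, "tz": 0.83, "wx": 0, "wy": 0, "wz": 0.055},
    {"tx": -3.4, "ty": 1.5, "tz": 0.83, "wx": 0, "wy": 0, "wz": 0.055},
  ],
)

```text
t: 2.27
eef_pos: [0.5243, -0.3385, 0.2502]
eef_rot: [-0.0, 0.807, 0.59, -0.0]
force: [0.5, 0.8, 0.4]
opening: 0.511
finger_force: 0.0
```

servo_tool(
  commands=[
    {"tx": 0, "ty": 0, "tz": 0.56, "wx": 0, "wy": 0.107, "wz": 0},
    {"tx": -0.06, "ty": 0, "tz": 0.55, "wx": 0, "wy": 0.107, "wz": 0},
    {"tx": -0.12, "ty": 0, "tz": 0.54, "wx": 0, "wy": 0.107, "wz": 0},
    {"tx": -0.18, "ty": 0, "tz": 0.53, "wx": 0, "wy": 0.107, "wz": 0},
    {"tx": -0.23, "ty": 0, "tz": 0.5, "wx": 0, "wy": 0.107, "wz": 0},
  ],
)

```text
t: 2.68
eef_pos: [0.5245, -0.3376, 0.2236]
eef_rot: [-0.157, 0.777, 0.57, 0.216]
force: [-0.0, -0.0, -0.4]
opening: 0.511
finger_force: 0.0
```

servo_tool(
  commands=[
    {"tx": -0.28, "ty": 0, "tz": 0.48, "wx": 0, "wy": 0.107, "wz": 0},
    {"tx": -0.33, "ty": 0, "tz": 0.45, "wx": 0, "wy": 0.107, "wz": 0},
    {"tx": -0.38, "ty": 0, "tz": 0.41, "wx": 0, "wy": 0.107, "wz": 0},
    {"tx": -0.42, "ty": 0, "tz": 0.37, "wx": 0, "wy": 0.107, "wz": 0},
  ],
)

```text
t: 3.02
eef_pos: [0.5241, -0.3378, 0.201]
eef_rot: [-0.274, 0.714, 0.523, 0.376]
force: [-0.3, 0.2, -0.0]
opening: 0.513
finger_force: 0.0
```

Run:
```python
from plan import *
show()
```

```text
t 3.02 p [ 0.5241 -0.3378  0.201 ] z [ 0.25   0.785 -0.567] y [ 0.953 -0.302  0.001] q [ 0.69  0.91  0.31  1.37 -0.94  1.67  0.97] F [-0.3  0.2 -0. ] op 0.513 ff 0.0
```

Run:
```python
from plan import *
plan([((.543,-.263,.095),R_of(72.5,35)),((.5657,-.1925,.0443),R_of(72.5,35))])
```

```text
-> [ 0.543 -0.263  0.095] d 0.131 ang 0.5
[{"tx": -1.09, "ty": -0.118, "tz": 3.087, "wx": 0.001, "wy": -0.002}, {"tx": -1.084, "ty": -0.116, "tz": 3.089, "wx": 0.001, "wy": -0.002}, {"tx": -1.078, "ty": -0.115, "tz": 3.092, "wx": 0.001, "wy": -0.002}, {"tx": -1.072, "ty": -0.113, "tz": 3.094, "wx": 0.001, "wy": -0.002}]
-> [ 0.566 -0.192  0.044] d 0.09 ang 0.0
[{"tx": 0.032, "ty": 0.015, "tz": 2.992}, {"tx": 0.032, "ty": 0.015, "tz": 2.992}, {"tx": 0.032, "ty": 0.015, "tz": 2.992}]
```

servo_tool(
  commands=[
    {"tx": -1.09, "ty": -0.12, "tz": 3.09, "wx": 0, "wy": 0, "wz": 0},
    {"tx": -1.08, "ty": -0.12, "tz": 3.09, "wx": 0, "wy": 0, "wz": 0},
    {"tx": -1.08, "ty": -0.12, "tz": 3.09, "wx": 0, "wy": 0, "wz": 0},
    {"tx": -1.07, "ty": -0.11, "tz": 3.09, "wx": 0, "wy": 0, "wz": 0},
  ],
)

```text
t: 3.35
eef_pos: [0.5429, -0.2615, 0.0933]
eef_rot: [-0.274, 0.715, 0.524, 0.373]
force: [1.0, 0.1, -0.2]
opening: 0.511
finger_force: 0.0
```

Run:
```python
from plan import *
from station import imaging
import cv2
show()
f=imaging.grab_frame("wrist"); cv2.imwrite("pics/w1.png",f["pixels"][:,:,::-1])
M=R_of(72.5,35); 
o,p,R=obs()
T=np.eye(4);T[:3,:3]=R.as_matrix();T[:3,3]=p
f["T"]=T@f["hand_eye"]
from h import proj
d=-np.array([.301,.954,0]);n=np.array([.954,-.301,0]);m=np.array([.5974,-.2216,.048])
print(proj(f,[m,m-.041*n,m+.041*n,m+[0,0,.041],m-[0,0,.041]]).round())
```

```text
t 3.35 p [ 0.5429 -0.2615  0.0933] z [ 0.247  0.783 -0.571] y [ 0.953 -0.302 -0.001] q [ 0.62  0.99  0.25  1.51 -1.01  1.47  1.08] F [ 1.   0.1 -0.2] op 0.511 ff 0.0
[[377. 225.]
 [324. 225.]
 [430. 225.]
 [386. 191.]
 [371. 251.]]
```

View pics/w1.png

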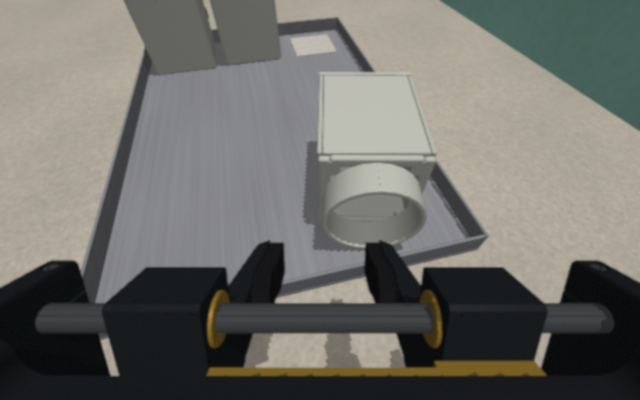

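The mouth is centred at about (375,217) in the wrist view, against a predicted (377,225), so it is about 5 mm further in. I'll go in with the fingers either side of its left wall and pinch.

servo_tool(
  commands=[
    {"tx": 0.15, "ty": 0, "tz": 3.1, "wx": 0, "wy": 0, "wz": 0},
    {"tx": 0.15, "ty": 0, "tz": 3.1, "wx": 0, "wy": 0, "wz": 0},
    {"tx": 0.15, "ty": 0, "tz": 3.0, "wx": 0, "wy": 0, "wz": 0},
    {"tx": 0, "ty": 0, "tz": 0, "wx": 0, "wy": 0, "wz": 0},
  ],
)

```text
t: 3.73
eef_pos: [0.5668, -0.1802, 0.0443]
eef_rot: [-0.278, 0.713, 0.524, 0.374]
force: [-0.3, 0.6, 0.1]
opening: 0.509
finger_force: 0.0
```

servo_tool(
  commands=[
    {"tx": 0, "ty": 0, "tz": 0, "wx": 0, "wy": 0, "wz": 0},
    {"tx": 0, "ty": 0, "tz": 0, "wx": 0, "wy": 0, "wz": 0},
    {"tx": 0, "ty": 0, "tz": 0, "wx": 0, "wy": 0, "wz": 0},
    {"tx": 0, "ty": 0, "tz": 0, "wx": 0, "wy": 0, "wz": 0},
    {"tx": 0, "ty": 0, "tz": 0, "wx": 0, "wy": 0, "wz": 0},
  ],
  gripper=0,
)

```text
t: 4.15
eef_pos: [0.5667, -0.1892, 0.0465]
eef_rot: [-0.273, 0.715, 0.524, 0.374]
force: [-0.2, -0.5, 0.2]
opening: 0.158
finger_force: 0.2
```

servo_tool(
  commands=[
    {"tx": 0, "ty": 0, "tz": 0, "wx": 0, "wy": 0, "wz": 0},
    {"tx": 0, "ty": 0, "tz": 0, "wx": 0, "wy": 0, "wz": 0},
    {"tx": 0, "ty": 0, "tz": 0, "wx": 0, "wy": 0, "wz": 0},
    {"tx": 0, "ty": 0, "tz": 0, "wx": 0, "wy": 0, "wz": 0},
    {"tx": 0, "ty": 0, "tz": 0, "wx": 0, "wy": 0, "wz": 0},
  ],
)

```text
t: 4.57
eef_pos: [0.5665, -0.1881, 0.0464]
eef_rot: [-0.274, 0.715, 0.524, 0.374]
force: [-3.5, -1.9, 4.7]
opening: 0.054
finger_force: 32.5
```

Run:
```python
from plan import *
show()
```

```text
t 4.57 p [ 0.5665 -0.1881  0.0464] z [ 0.247  0.783 -0.571] y [ 0.953 -0.301  0.   ] q [ 0.54  1.02  0.2   1.6  -1.09  1.33  1.12] F [-3.5 -1.9  4.7] op 0.054 ff 32.458370805829965
```

The grip holds: opening 4.8 mm at 32 N. I'll lift straight up and a little in +y, then look at how the jar hangs.

Run:
```python
from plan import *
o,p,R=obs()
plan([(p+[.006,.02,.135],R)])
```

```text
-> [ 0.573 -0.168  0.181] d 0.137 ang 0.0
[{"tx": 3.069, "ty": -0.007, "tz": -1.499}, {"tx": 3.069, "ty": -0.007, "tz": -1.499}, {"tx": 3.069, "ty": -0.007, "tz": -1.499}, {"tx": 3.069, "ty": -0.007, "tz": -1.499}]
```

servo_tool(
  commands=[
    {"tx": 1.5, "ty": 0, "tz": -0.75, "wx": 0, "wy": 0, "wz": 0},
    {"tx": 1.5, "ty": 0, "tz": -0.75, "wx": 0, "wy": 0, "wz": 0},
    {"tx": 1.5, "ty": 0, "tz": -0.75, "wx": 0, "wy": 0, "wz": 0},
    {"tx": 1.5, "ty": 0, "tz": -0.75, "wx": 0, "wy": 0, "wz": 0},
  ],
)

```text
t: 4.9
eef_pos: [0.5694, -0.1786, 0.1123]
eef_rot: [-0.273, 0.715, 0.524, 0.373]
force: [-0.2, 0.2, -2.3]
opening: 0.055
finger_force: 31.4
```

servo_tool(
  commands=[
    {"tx": 1.5, "ty": 0, "tz": -0.75, "wx": 0, "wy": 0, "wz": 0},
    {"tx": 1.5, "ty": 0, "tz": -0.75, "wx": 0, "wy": 0, "wz": 0},
    {"tx": 1.5, "ty": 0, "tz": -0.75, "wx": 0, "wy": 0, "wz": 0},
    {"tx": 1.5, "ty": 0, "tz": -0.75, "wx": 0, "wy": 0, "wz": 0},
  ],
)

```text
t: 5.23
eef_pos: [0.5724, -0.1693, 0.1788]
eef_rot: [-0.273, 0.715, 0.524, 0.373]
force: [-0.2, -0.3, -2.3]
opening: 0.053
finger_force: 31.4
```

Run:
```python
from plan import *
from station import imaging
import cv2
show()
f=imaging.grab_frame("scene")["pixels"][100:340,90:410,::-1]; cv2.imwrite("pics/s2.png",cv2.resize(f,None,fx=2,fy=2))
```

```text
t 5.23 p [ 0.5724 -0.1693  0.1788] z [ 0.247  0.782 -0.572] y [ 0.953 -0.302 -0.   ] q [ 0.49  0.8   0.23  1.65 -1.05  1.41  0.96] F [-0.2 -0.3 -2.3] op 0.053 ff 31.40118509198146
```

View pics/s2.png

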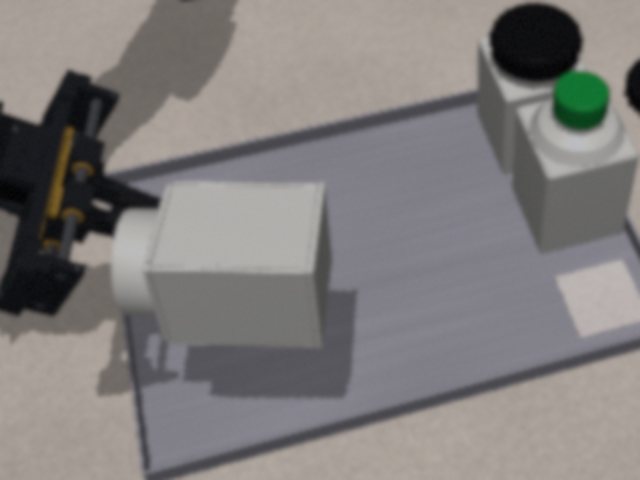

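The jar is held rigidly and level in the air. I'll pitch the tool back 90° about the pinch.

Run:
```python
from plan import *
o,p,R=obs(); z=R.as_matrix()[:,2]; C=p-.01*z; print(C)
wps=[]
for k,(ph,yy) in enumerate([(90,-.13),(125,-.10)]):
    Rt=R_of(72.5,ph); Ct=np.array([.585,yy,.175]); wps.append((Ct+.01*Rt.as_matrix()[:,2],Rt))
plan(wps)
```

```text
[ 0.57128081 -0.17719504  0.18799935]
-> [ 0.585 -0.13   0.165] d 0.044 ang 55.1
[{"tx": 0.102, "ty": -0.013, "tz": 0.483, "wy": -0.107}, {"tx": 0.153, "ty": -0.013, "tz": 0.469, "wy": -0.107}, {"tx": 0.203, "ty": -0.013, "tz": 0.45, "wy": -0.107}, {"tx": 0.249, "ty": -0.013, "tz": 0.426, "wy": -0.107}, {"tx": 0.293, "ty": -0.013, "tz": 0.397, "wy": -0.107}]
[{"tx": 0.334, "ty": -0.013, "tz": 0.363, "wy": -0.107}, {"tx": 0.371, "ty": -0.013, "tz": 0.326, "wy": -0.107}, {"tx": 0.404, "ty": -0.013, "tz": 0.284, "wy": -0.107}, {"tx": 0.432, "ty": -0.013, "tz": 0.239, "wy": -0.107}]
-> [ 0.583 -0.105  0.167] d 0.025 ang 35.0
[{"tx": 0.381, "ty": -0.15, "tz": -0.03, "wy": -0.102}, {"tx": 0.376, "ty": -0.15, "tz": -0.069, "wy": -0.102}, {"tx": 0.367, "ty": -0.15, "tz": -0.107, "wy": -0.102}, {"tx": 0.355, "ty": -0.15, "tz": -0.143, "wy": -0.102}, {"tx": 0.338, "ty": -0.15, "tz": -0.179, "wy": -0.102}]
[{"tx": 0.318, "ty": -0.15, "tz": -0.212, "wy": -0.102}]
```

servo_tool(
  commands=[
    {"tx": 0.1, "ty": 0, "tz": 0.48, "wx": 0, "wy": -0.107, "wz": 0},
    {"tx": 0.15, "ty": 0, "tz": 0.47, "wx": 0, "wy": -0.107, "wz": 0},
    {"tx": 0.2, "ty": 0, "tz": 0.45, "wx": 0, "wy": -0.107, "wz": 0},
    {"tx": 0.25, "ty": 0, "tz": 0.43, "wx": 0, "wy": -0.107, "wz": 0},
    {"tx": 0.3, "ty": 0, "tz": 0.4, "wx": 0, "wy": -0.107, "wz": 0},
  ],
)

```text
t: 5.7
eef_pos: [0.5794, -0.1484, 0.169]
eef_rot: [-0.123, 0.789, 0.578, 0.17]
force: [0.2, -0.4, -3.0]
opening: 0.057
finger_force: 31.0
```

servo_tool(
  commands=[
    {"tx": 0.33, "ty": 0, "tz": 0.36, "wx": 0, "wy": -0.107, "wz": 0},
    {"tx": 0.37, "ty": 0, "tz": 0.33, "wx": 0, "wy": -0.107, "wz": 0},
    {"tx": 0.4, "ty": 0, "tz": 0.28, "wx": 0, "wy": -0.107, "wz": 0},
    {"tx": 0.43, "ty": 0, "tz": 0.24, "wx": 0, "wy": -0.107, "wz": 0},
  ],
)

```text
t: 6.03
eef_pos: [0.5851, -0.1302, 0.1618]
eef_rot: [0.002, 0.806, 0.591, -0.001]
force: [1.0, 1.6, -3.6]
opening: 0.055
finger_force: 31.1
```

servo_tool(
  commands=[
    {"tx": 0.38, "ty": -0.1, "tz": -0.03, "wx": 0, "wy": -0.102, "wz": 0},
    {"tx": 0.38, "ty": -0.1, "tz": -0.07, "wx": 0, "wy": -0.102, "wz": 0},
    {"tx": 0.37, "ty": -0.1, "tz": -0.11, "wx": 0, "wy": -0.102, "wz": 0},
    {"tx": 0.36, "ty": -0.1, "tz": -0.14, "wx": 0, "wy": -0.102, "wz": 0},
    {"tx": 0.34, "ty": -0.1, "tz": -0.18, "wx": 0, "wy": -0.102, "wz": 0},
  ],
)

```text
t: 6.45
eef_pos: [0.5863, -0.1091, 0.1629]
eef_rot: [0.151, 0.78, 0.572, -0.205]
force: [0.4, -0.8, -3.3]
opening: 0.056
finger_force: 31.5
```

servo_tool(
  commands=[
    {"tx": 0.3, "ty": 0, "tz": -0.2, "wx": 0, "wy": -0.1, "wz": 0},
    {"tx": 0, "ty": 0, "tz": 0, "wx": 0, "wy": 0, "wz": 0},
  ],
)

```text
t: 6.62
eef_pos: [0.5879, -0.1002, 0.1585]
eef_rot: [0.178, 0.765, 0.569, -0.244]
force: [-0.3, 2.2, -4.3]
opening: 0.052
finger_force: 31.4
```

Run:
```python
from plan import *
from station import imaging
import cv2
show()
f=imaging.grab_frame("scene")["pixels"][60:340,90:410,::-1]; cv2.imwrite("pics/s3.png",cv2.resize(f,None,fx=2,fy=2))
```

```text
t 6.62 p [ 0.5879 -0.1002  0.1585] z [-0.171 -0.55  -0.818] y [ 0.957 -0.29  -0.005] q [-0.75  0.9   0.88  1.67 -0.08  1.03 -0.27] F [-0.3  2.2 -4.3] op 0.052 ff 31.3711524675468
```

View pics/s3.png

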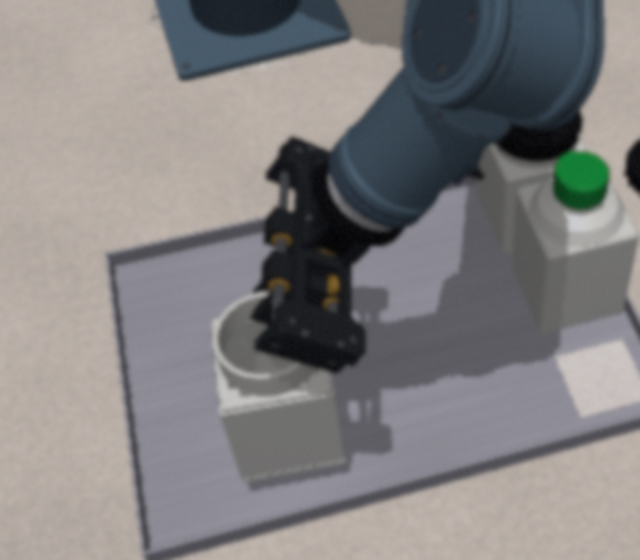

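The jar hangs upright about 25 mm over the floor. I'll lower it.

servo_tool(
  commands=[
    {"tx": 0.46, "ty": 0, "tz": 0.65, "wx": 0, "wy": 0, "wz": 0},
    {"tx": 0.46, "ty": 0, "tz": 0.65, "wx": 0, "wy": 0, "wz": 0},
    {"tx": 0.12, "ty": 0, "tz": 0.16, "wx": 0, "wy": 0, "wz": 0},
    {"tx": 0, "ty": 0, "tz": 0, "wx": 0, "wy": 0, "wz": 0},
  ],
)

```text
t: 7.0
eef_pos: [0.5859, -0.1086, 0.1452]
eef_rot: [0.176, 0.77, 0.563, -0.242]
force: [-0.9, 0.1, -2.5]
opening: 0.054
finger_force: 31.4
```

servo_tool(
  commands=[
    {"tx": 0.12, "ty": 0, "tz": 0.16, "wx": 0, "wy": 0, "wz": 0},
    {"tx": 0.12, "ty": 0, "tz": 0.16, "wx": 0, "wy": 0, "wz": 0},
    {"tx": 0, "ty": 0, "tz": 0, "wx": 0, "wy": 0, "wz": 0},
  ],
)

```text
t: 7.25
eef_pos: [0.5869, -0.1071, 0.1413]
eef_rot: [0.177, 0.77, 0.564, -0.242]
force: [0.3, 0.2, -3.2]
opening: 0.052
finger_force: 31.4
```

servo_tool(
  commands=[
    {"tx": 0.17, "ty": 0, "tz": 0.25, "wx": 0, "wy": 0, "wz": 0},
    {"tx": 0, "ty": 0, "tz": 0, "wx": 0, "wy": 0, "wz": 0},
  ],
)

```text
t: 7.42
eef_pos: [0.5868, -0.1069, 0.138]
eef_rot: [0.177, 0.769, 0.564, -0.242]
force: [-0.2, -0.2, -2.4]
opening: 0.056
finger_force: 31.4
```

servo_tool(
  commands=[
    {"tx": 0.12, "ty": 0, "tz": 0.16, "wx": 0, "wy": 0, "wz": 0},
    {"tx": 0, "ty": 0, "tz": 0, "wx": 0, "wy": 0, "wz": 0},
  ],
)

```text
t: 7.58
eef_pos: [0.5868, -0.1068, 0.1361]
eef_rot: [0.177, 0.769, 0.564, -0.242]
force: [0.3, 0.7, -1.9]
opening: 0.053
finger_force: 31.4
```

servo_tool(
  commands=[
    {"tx": 0.12, "ty": 0, "tz": 0.16, "wx": 0, "wy": 0, "wz": 0},
    {"tx": 0, "ty": 0, "tz": 0, "wx": 0, "wy": 0, "wz": 0},
  ],
)

```text
t: 7.75
eef_pos: [0.5869, -0.1067, 0.1341]
eef_rot: [0.177, 0.769, 0.564, -0.242]
force: [-1.4, -0.0, -1.5]
opening: 0.056
finger_force: 31.4
```

servo_tool(
  commands=[
    {"tx": 0.12, "ty": 0, "tz": 0.16, "wx": 0, "wy": 0, "wz": 0},
    {"tx": 0, "ty": 0, "tz": 0, "wx": 0, "wy": 0, "wz": 0},
  ],
)

```text
t: 7.92
eef_pos: [0.5868, -0.1067, 0.1321]
eef_rot: [0.177, 0.769, 0.564, -0.242]
force: [-0.4, 0.2, -2.6]
opening: 0.051
finger_force: 31.4
```

servo_tool(
  commands=[
    {"tx": 0.06, "ty": 0, "tz": 0.08, "wx": 0, "wy": 0, "wz": 0},
    {"tx": 0, "ty": 0, "tz": 0, "wx": 0, "wy": 0, "wz": 0},
  ],
)

```text
t: 8.08
eef_pos: [0.587, -0.1068, 0.1313]
eef_rot: [0.178, 0.769, 0.564, -0.242]
force: [-0.2, -0.9, -2.3]
opening: 0.051
finger_force: 31.5
```

servo_tool(
  commands=[
    {"tx": 0.12, "ty": 0, "tz": 0.16, "wx": 0, "wy": 0, "wz": 0},
    {"tx": 0, "ty": 0, "tz": 0, "wx": 0, "wy": 0, "wz": 0},
  ],
)

```text
t: 8.25
eef_pos: [0.5876, -0.108, 0.1308]
eef_rot: [0.179, 0.769, 0.563, -0.242]
force: [-0.3, -0.3, 5.8]
opening: 0.051
finger_force: 32.2
```

servo_tool(
  commands=[
    {"tx": 0.12, "ty": 0, "tz": 0.16, "wx": 0, "wy": 0, "wz": 0},
    {"tx": 0, "ty": 0, "tz": 0, "wx": 0, "wy": 0, "wz": 0},
  ],
)

```text
t: 8.42
eef_pos: [0.5883, -0.1092, 0.1305]
eef_rot: [0.18, 0.769, 0.563, -0.242]
force: [0.5, -2.2, 13.1]
opening: 0.052
finger_force: 33.0
```

servo_tool(
  commands=[
    {"tx": 0.12, "ty": 0, "tz": 0.16, "wx": 0, "wy": 0, "wz": 0},
    {"tx": 0, "ty": 0, "tz": 0, "wx": 0, "wy": 0, "wz": 0},
  ],
)

```text
t: 8.58
eef_pos: [0.5889, -0.1104, 0.1302]
eef_rot: [0.181, 0.77, 0.562, -0.243]
force: [-0.3, -1.1, 20.9]
opening: 0.055
finger_force: 33.6
```

servo_tool(
  commands=[
    {"tx": -0.12, "ty": 0, "tz": -0.16, "wx": 0, "wy": 0, "wz": 0},
    {"tx": -0.12, "ty": 0, "tz": -0.16, "wx": 0, "wy": 0, "wz": 0},
    {"tx": 0, "ty": 0, "tz": 0, "wx": 0, "wy": 0, "wz": 0},
  ],
)

```text
t: 8.83
eef_pos: [0.5875, -0.1077, 0.1308]
eef_rot: [0.178, 0.769, 0.563, -0.242]
force: [0.5, -1.3, 6.4]
opening: 0.053
finger_force: 32.1
```

servo_tool(
  commands=[
    {"tx": 0, "ty": 0, "tz": 0, "wx": 0, "wy": 0, "wz": 0},
    {"tx": 0, "ty": 0, "tz": 0, "wx": 0, "wy": 0, "wz": 0},
    {"tx": 0, "ty": 0, "tz": 0, "wx": 0, "wy": 0, "wz": 0},
    {"tx": 0, "ty": 0, "tz": 0, "wx": 0, "wy": 0, "wz": 0},
    {"tx": 0, "ty": 0, "tz": 0, "wx": 0, "wy": 0, "wz": 0},
  ],
  gripper=4,
)

```text
t: 9.25
eef_pos: [0.5868, -0.1063, 0.1289]
eef_rot: [0.177, 0.769, 0.564, -0.242]
force: [-0.0, -0.2, -0.7]
opening: 0.408
finger_force: 0.0
```

servo_tool(
  commands=[
    {"tx": 0, "ty": 0, "tz": -2, "wx": 0, "wy": 0, "wz": 0},
    {"tx": 0, "ty": 0, "tz": -2, "wx": 0, "wy": 0, "wz": 0},
    {"tx": 0, "ty": 0, "tz": -2.5, "wx": 0, "wy": 0, "wz": 0},
    {"tx": 0, "ty": 0, "tz": -2.5, "wx": 0, "wy": 0, "wz": 0},
    {"tx": 0, "ty": 0, "tz": -2, "wx": 0, "wy": 0, "wz": 0},
  ],
)

```text
t: 9.67
eef_pos: [0.6065, -0.0453, 0.2207]
eef_rot: [0.178, 0.769, 0.564, -0.242]
force: [0.5, -0.5, 0.2]
opening: 0.459
finger_force: 0.0
```

Run:
```python
from plan import *
from station import imaging
import cv2,pickle
show()
F={n:imaging.grab_frame(n) for n in("top","scene")}
pickle.dump(F,open("f1.pkl","wb"))
f=F["scene"]["pixels"][180:340,120:320,::-1]; g=F["top"]["pixels"][130:260,320:480,::-1]
cv2.imwrite("pics/s4.png",np.hstack([cv2.resize(f,(400,320)),cv2.resize(g,(394,320))]))
```

```text
t 9.67 p [ 0.6065 -0.0453  0.2207] z [-0.172 -0.546 -0.82 ] y [ 0.954 -0.3    0.   ] q [-0.81  0.85  0.91  1.56 -0.07  1.2  -0.3 ] F [ 0.5 -0.5  0.2] op 0.459 ff 0.0
```

View pics/s4.png

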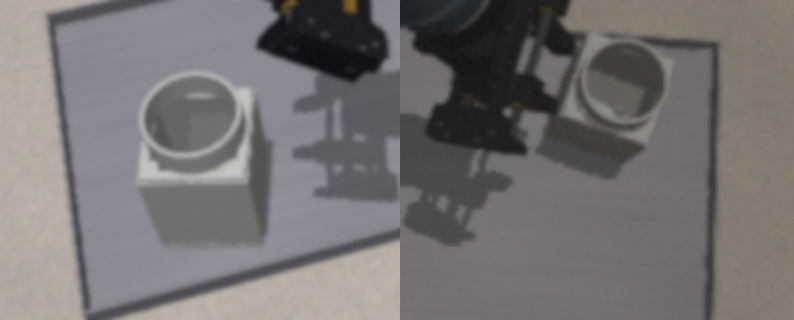

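The jar stands free. Its rim centre is about (191,115) in the left crop and (625,82) in the right one.

Run:
```python
from h import *
F=pickle.load(open("f1.pkl","rb"))
print(hit(F["scene"],[(191/2+120-.25,115/2+180-.25)],.153), hit(F["top"],[(225/2.4625+320-.3,82/2.4625+130-.3)],.153))
from plan import *
P=np.array([.587,-.1068,.1313]); z=np.array([-.172,-.546,-.82]); C=P-.01*z; print("from grip",C+.039*np.array([.954,-.3,0]))
```

```text
[[ 0.62494602 -0.11684576  0.153     ]] [[ 0.61918785 -0.11768939  0.153     ]]
from grip [ 0.625926 -0.11304   0.1395  ]
```

Run:
```python
from h import *
F=pickle.load(open("f0.pkl","rb"))
for n,(x0,y0,x1,y1) in (("top",(270,145,302,172)),("scene",(364,228,418,270))):
    f=F[n]; g=cv2.cvtColor(f["pixels"],cv2.COLOR_RGB2GRAY).astype(int); hsv=f["pixels"].astype(int)
    c=g[y0:y1,x0:x1]; th=(np.percentile(c,95)+np.percentile(c,35))/2
    m=np.uint8(c>th); k,l,s,ce=cv2.connectedComponentsWithStats(m); i=1+s[1:,4].argmax()
    cnt=cv2.findContours(np.uint8(l==i),0,2)[0][0]; bx=cv2.boxPoints(cv2.minAreaRect(cnt))+[x0,y0]
    P=hit(f,bx,.003); print(n,s[i],hit(f,[ce[i]+[x0,y0]],.003)[0],np.linalg.norm(np.diff(P,axis=0),axis=1),np.degrees(np.arctan2(*(P[1]-P[0])[[1,0]])))
from plan import *
u=np.array([-.301,-.954,0]); g=np.array([.6235,-.1155,.131])+.039*u
plan([((.6,-.08,.27),R_of(72.5,100)),(g+[0,0,.09],R_of(162.5,90)),(g,R_of(162.5,90))])
```

```text
top [  2   4  25  23 195] [0.653724 0.189026 0.003   ] [0.06076361 0.06341139 0.0606889 ] -2.208759416858929
scene [   5    2   46   38 1143] [0.66531564 0.1892556  0.003     ] [0.07966492 0.07130405 0.07624347] 86.64311053936795
-> [ 0.6  -0.08  0.27] d 0.061 ang 24.8
[{"tx": -1.444, "ty": 0.072, "tz": -0.477, "wx": 0.001, "wy": 0.108}, {"tx": -1.384, "ty": 0.072, "tz": -0.63, "wx": 0.001, "wy": 0.108}, {"tx": -1.308, "ty": 0.072, "tz": -0.776, "wx": 0.001, "wy": 0.108}, {"tx": -1.217, "ty": 0.072, "tz": -0.913, "wx": 0.001, "wy": 0.108}]
-> [ 0.612 -0.153  0.221] d 0.088 ang 90.4
[{"tx": -0.402, "ty": 0.236, "tz": 0.426, "wx": -0.01, "wy": 0.01, "wz": -0.112}, {"tx": -0.43, "ty": 0.186, "tz": 0.424, "wx": -0.01, "wy": 0.01, "wz": -0.112}, {"tx": -0.452, "ty": 0.132, "tz": 0.422, "wx": -0.01, "wy": 0.01, "wz": -0.112}, {"tx": -0.468, "ty": 0.076, "tz": 0.418, "wx": -0.01, "wy": 0.01, "wz": -0.112}, {"tx": -0.477, "ty": 0.019, "tz": 0.414, "wx": -0.01, "wy": 0.01, "wz": -0.112}]
[{"tx": -0.48, "ty": -0.038, "tz": 0.409, "wx": -0.01, "wy": 0.01, "wz": -0.112}, {"tx": -0.477, "ty": -0.096, "tz": 0.404, "wx": -0.01, "wy": 0.01, "wz": -0.112}, {"tx": -0.467, "ty": -0.153, "tz": 0.398, "wx": -0.01, "wy": 0.01, "wz": -0.112}, {"tx": -0.45, "ty": -0.208, "tz": 0.392, "wx": -0.01, "wy": 0.01, "wz": -0.112}, {"tx": -0.428, "ty": -0.261, "tz": 0.385, "wx": -0.01, "wy": 0.01, "wz": -0.112}]
[{"tx": -0.4, "ty": -0.311, "tz": 0.378, "wx": -0.01, "wy": 0.01, "wz": -0.112}, {"tx": -0.366, "ty": -0.357, "tz": 0.371, "wx": -0.01, "wy": 0.01, "wz": -0.112}, {"tx": -0.327, "ty": -0.4, "tz": 0.364, "wx": -0.01, "wy": 0.01, "wz": -0.112}, {"tx": -0.284, "ty": -0.437, "tz": 0.357, "wx": -0.01, "wy": 0.01, "wz": -0.112}]
-> [ 0.612 -0.153  0.131] d 0.09 ang 0.0
[{"tz": 3.0}, {"tz": 3.0}, {"tz": 3.0}]
```

servo_tool(
  commands=[
    {"tx": -1.1, "ty": 0, "tz": -0.6, "wx": 0, "wy": 0.122, "wz": 0},
    {"tx": -1.1, "ty": 0, "tz": -0.6, "wx": 0, "wy": 0.122, "wz": 0},
    {"tx": -1.1, "ty": 0, "tz": -0.6, "wx": 0, "wy": 0.122, "wz": 0},
    {"tx": -1.1, "ty": 0, "tz": -0.6, "wx": 0, "wy": 0.122, "wz": 0},
    {"tx": -1.1, "ty": 0, "tz": -0.6, "wx": 0, "wy": 0.122, "wz": 0},
  ],
)

```text
t: 10.18
eef_pos: [0.5938, -0.0852, 0.2672]
eef_rot: [-0.001, 0.807, 0.591, 0.003]
force: [0.0, 0.5, -0.3]
opening: 0.455
finger_force: 0.0
```

servo_tool(
  commands=[
    {"tx": 0, "ty": 0, "tz": 0, "wx": 0, "wy": 0, "wz": -0.112},
    {"tx": 0, "ty": 0, "tz": 0, "wx": 0, "wy": 0, "wz": -0.112},
    {"tx": 0, "ty": 0, "tz": 0, "wx": 0, "wy": 0, "wz": -0.112},
    {"tx": 0, "ty": 0, "tz": 0, "wx": 0, "wy": 0, "wz": -0.112},
    {"tx": 0, "ty": 0, "tz": 0, "wx": 0, "wy": 0, "wz": -0.112},
  ],
)

```text
t: 10.6
eef_pos: [0.5929, -0.0853, 0.2653]
eef_rot: [-0.001, 0.61, 0.792, -0.0]
force: [-0.5, 0.1, -0.1]
opening: 0.453
finger_force: 0.0
```

servo_tool(
  commands=[
    {"tx": 0, "ty": 0, "tz": 0, "wx": 0, "wy": 0, "wz": -0.112},
    {"tx": 0, "ty": 0, "tz": 0, "wx": 0, "wy": 0, "wz": -0.112},
    {"tx": 0, "ty": 0, "tz": 0, "wx": 0, "wy": 0, "wz": -0.112},
    {"tx": 0, "ty": 0, "tz": 0, "wx": 0, "wy": 0, "wz": -0.112},
    {"tx": 0, "ty": 0, "tz": 0, "wx": 0, "wy": 0, "wz": -0.112},
  ],
)

```text
t: 11.02
eef_pos: [0.5929, -0.0851, 0.2651]
eef_rot: [-0.001, 0.367, 0.93, -0.0]
force: [0.3, 0.8, -0.0]
opening: 0.451
finger_force: 0.0
```

servo_tool(
  commands=[
    {"tx": 0, "ty": 0, "tz": 0, "wx": 0, "wy": 0, "wz": -0.112},
    {"tx": 0, "ty": 0, "tz": 0, "wx": 0, "wy": 0, "wz": -0.112},
    {"tx": 0, "ty": 0, "tz": 0, "wx": 0, "wy": 0, "wz": -0.112},
    {"tx": 0, "ty": 0, "tz": 0, "wx": 0, "wy": 0, "wz": -0.112},
  ],
)

```text
t: 11.35
eef_pos: [0.5929, -0.0851, 0.2651]
eef_rot: [-0.001, 0.151, 0.988, -0.0]
force: [-0.8, 0.3, -0.7]
opening: 0.453
finger_force: 0.0
```

Run:
```python
from plan import *
show()
u=np.array([-.301,-.954,0]); g=np.array([.6235,-.1155,.131])+.039*u
plan([(g+[0,0,.05],R_of(162.5,90)),(g,R_of(162.5,90))])
```

```text
t 11.35 p [ 0.5929 -0.0851  0.2651] z [-0.002  0.    -1.   ] y [ 0.299  0.954 -0.001] q [-0.21  0.44  0.38  1.67 -0.18  1.07  1.49] F [-0.8  0.3 -0.7] op 0.453 ff 0.0
-> [ 0.612 -0.153  0.181] d 0.11 ang 0.1
[{"tx": -1.279, "ty": -1.96, "tz": 2.802, "wy": -0.001}, {"tx": -1.278, "ty": -1.96, "tz": 2.803, "wy": -0.001}, {"tx": -1.277, "ty": -1.96, "tz": 2.803, "wy": -0.001}]
-> [ 0.612 -0.153  0.131] d 0.05 ang 0.0
[{"tz": 2.5}, {"tz": 2.5}]
```

servo_tool(
  commands=[
    {"tx": -1.28, "ty": -1.96, "tz": 2.8, "wx": 0, "wy": 0, "wz": 0},
    {"tx": -1.28, "ty": -1.96, "tz": 2.8, "wx": 0, "wy": 0, "wz": 0},
    {"tx": -1.28, "ty": -1.96, "tz": 2.8, "wx": 0, "wy": 0, "wz": 0},
    {"tx": 0, "ty": 0, "tz": 0, "wx": 0, "wy": 0, "wz": 0},
  ],
)

```text
t: 11.68
eef_pos: [0.6081, -0.1576, 0.1759]
eef_rot: [-0.005, 0.157, 0.988, -0.002]
force: [-1.5, -0.2, -0.1]
opening: 0.454
finger_force: 0.0
```

servo_tool(
  commands=[
    {"tx": 0, "ty": 0, "tz": 1.7, "wx": 0, "wy": 0, "wz": 0},
    {"tx": 0, "ty": 0, "tz": 1.7, "wx": 0, "wy": 0, "wz": 0},
    {"tx": 0, "ty": 0, "tz": 1.6, "wx": 0, "wy": 0, "wz": 0},
    {"tx": 0, "ty": 0, "tz": 0, "wx": 0, "wy": 0, "wz": 0},
  ],
)

```text
t: 12.02
eef_pos: [0.6098, -0.1514, 0.129]
eef_rot: [-0.003, 0.154, 0.988, 0.0]
force: [-0.9, 0.4, 0.1]
opening: 0.456
finger_force: 0.0
```

servo_tool(
  commands=[
    {"tx": 0, "ty": 0, "tz": 0, "wx": 0, "wy": 0, "wz": 0},
    {"tx": 0, "ty": 0, "tz": 0, "wx": 0, "wy": 0, "wz": 0},
    {"tx": 0, "ty": 0, "tz": 0, "wx": 0, "wy": 0, "wz": 0},
    {"tx": 0, "ty": 0, "tz": 0, "wx": 0, "wy": 0, "wz": 0},
    {"tx": 0, "ty": 0, "tz": 0, "wx": 0, "wy": 0, "wz": 0},
  ],
  gripper=0,
)

```text
t: 12.43
eef_pos: [0.6131, -0.1527, 0.1335]
eef_rot: [0.001, 0.154, 0.988, -0.0]
force: [-0.8, -1.6, 0.3]
opening: 0.096
finger_force: 0.6
```

servo_tool(
  commands=[
    {"tx": 0, "ty": 0, "tz": 0, "wx": 0, "wy": 0, "wz": 0},
    {"tx": 0, "ty": 0, "tz": 0, "wx": 0, "wy": 0, "wz": 0},
    {"tx": 0, "ty": 0, "tz": 0, "wx": 0, "wy": 0, "wz": 0},
    {"tx": 0, "ty": 0, "tz": 0, "wx": 0, "wy": 0, "wz": 0},
  ],
)

```text
t: 12.77
eef_pos: [0.6124, -0.1521, 0.1322]
eef_rot: [-0.0, 0.154, 0.988, 0.0]
force: [-0.4, 0.0, -1.9]
opening: 0.04
finger_force: 28.7
```

Run:
```python
from plan import *
show()
o,p,R=obs(); 
# jar centre assumed 39 mm along tool y from the tcp
a=np.radians(86.4); t=np.array([.664,.1895]); e=np.array([np.cos(a),np.sin(a)])
c=t-.003*e; g=np.r_[c-.039*e,p[2]+.04]; print("goal",g)
plan([(p+[0,0,.04],R),(g,R_of(176.4,90))])
```

```text
t 12.77 p [ 0.6124 -0.1521  0.1322] z [-0.001  0.    -1.   ] y [0.304 0.953 0.   ] q [-0.06  0.65  0.34  1.69 -0.27  0.85  1.65] F [-0.4  0.  -1.9] op 0.04 ff 28.742162602247845
goal [0.6613628  0.14758288 0.17223841]
-> [ 0.612 -0.152  0.172] d 0.04 ang 0.0
[{"tx": 0.001, "tz": -2.0}, {"tx": 0.001, "tz": -2.0}]
-> [0.661 0.148 0.172] d 0.304 ang 14.1
[{"tx": 0.555, "ty": 3.756, "tz": 0.001, "wz": -0.031}, {"tx": 0.439, "ty": 3.771, "tz": 0.001, "wz": -0.031}, {"tx": 0.323, "ty": 3.783, "tz": 0.001, "wz": -0.031}, {"tx": 0.207, "ty": 3.791, "wz": -0.031}, {"tx": 0.09, "ty": 3.795, "wz": -0.031}]
[{"tx": -0.026, "ty": 3.796, "wz": -0.031}, {"tx": -0.143, "ty": 3.794, "wz": -0.031}, {"tx": -0.259, "ty": 3.787, "wz": -0.031}]
```

servo_tool(
  commands=[
    {"tx": 0, "ty": 0, "tz": -1.0, "wx": 0, "wy": 0, "wz": 0},
    {"tx": 0, "ty": 0, "tz": -1.0, "wx": 0, "wy": 0, "wz": 0},
    {"tx": 0, "ty": 0, "tz": -1.0, "wx": 0, "wy": 0, "wz": 0},
    {"tx": 0, "ty": 0, "tz": -1.0, "wx": 0, "wy": 0, "wz": 0},
    {"tx": 0.55, "ty": 2, "tz": 0, "wx": 0, "wy": 0, "wz": -0.031},
  ],
)

```text
t: 13.18
eef_pos: [0.6144, -0.1376, 0.1763]
eef_rot: [0.003, 0.142, 0.99, -0.002]
force: [1.1, -1.5, -2.2]
opening: 0.04
finger_force: 28.8
```

servo_tool(
  commands=[
    {"tx": 0.45, "ty": 3, "tz": 0, "wx": 0, "wy": 0, "wz": -0.031},
    {"tx": 0.35, "ty": 3, "tz": 0, "wx": 0, "wy": 0, "wz": -0.031},
    {"tx": 0.2, "ty": 3, "tz": 0, "wx": 0, "wy": 0, "wz": -0.031},
    {"tx": 0.1, "ty": 3, "tz": 0, "wx": 0, "wy": 0, "wz": -0.031},
    {"tx": 0, "ty": 3, "tz": 0, "wx": 0, "wy": 0, "wz": -0.031},
  ],
)

```text
t: 13.6
eef_pos: [0.6354, 0.0188, 0.1739]
eef_rot: [0.001, 0.061, 0.998, 0.0]
force: [0.6, 0.2, -1.9]
opening: 0.043
finger_force: 28.8
```

servo_tool(
  commands=[
    {"tx": -0.15, "ty": 2.5, "tz": 0, "wx": 0, "wy": 0, "wz": -0.031},
    {"tx": -0.2, "ty": 2, "tz": 0, "wx": 0, "wy": 0, "wz": -0.031},
    {"tx": 0, "ty": 0, "tz": 0, "wx": 0, "wy": 0, "wz": 0},
  ],
)

```text
t: 13.85
eef_pos: [0.6441, 0.0684, 0.1733]
eef_rot: [0.001, 0.026, 1.0, 0.002]
force: [-0.4, 1.0, -1.8]
opening: 0.041
finger_force: 28.7
```

Run:
```python
from plan import *
show()
plan([((.6614,.1476,.1722),R_of(176.4,90))])
```

```text
t 13.85 p [0.6441 0.0684 0.1733] z [ 0.001  0.004 -1.   ] y [0.052 0.999 0.004] q [-0.36  0.61  0.28  1.61 -0.2   0.94  1.5 ] F [-0.4  1.  -1.8] op 0.041 ff 28.728570240455156
-> [0.661 0.148 0.172] d 0.081 ang 0.6
[{"tx": -0.438, "ty": 2.667, "tz": 0.048, "wx": 0.001, "wz": 0.003}, {"tx": -0.429, "ty": 2.668, "tz": 0.044, "wx": 0.001, "wz": 0.003}, {"tx": -0.42, "ty": 2.67, "tz": 0.04, "wx": 0.001, "wz": 0.003}]
```

Correct x before going in alongside the bottle.

servo_tool(
  commands=[
    {"tx": -0.5, "ty": 0, "tz": 0, "wx": 0, "wy": 0, "wz": 0.004},
    {"tx": -0.5, "ty": 0, "tz": 0, "wx": 0, "wy": 0, "wz": 0.004},
    {"tx": -0.2, "ty": 0, "tz": 0, "wx": 0, "wy": 0, "wz": 0},
    {"tx": 0, "ty": 1.5, "tz": 0, "wx": 0, "wy": 0, "wz": 0},
    {"tx": 0, "ty": 0, "tz": 0, "wx": 0, "wy": 0, "wz": 0},
  ],
)

```text
t: 14.27
eef_pos: [0.6565, 0.0788, 0.1725]
eef_rot: [-0.0, 0.034, 0.999, 0.001]
force: [-0.3, 2.4, -3.4]
opening: 0.036
finger_force: 28.7
```

Run:
```python
from plan import *
from station import imaging
import cv2,pickle
show()
F={n:imaging.grab_frame(n) for n in("top","scene")}
pickle.dump(F,open("f2.pkl","wb"))
f=F["scene"]["pixels"][100:280,290:450,::-1]; g=F["top"]["pixels"][125:265,235:375,::-1]
cv2.imwrite("pics/s5.png",np.hstack([cv2.resize(f,(400,450)),cv2.resize(g,(400,400))[:, :] if 0 else cv2.copyMakeBorder(cv2.resize(g,(400,400)),0,50,0,0,cv2.BORDER_CONSTANT)]))
plan([((.6614,.1476,.1722),R_of(176.4,90))])
```

```text
t 14.27 p [0.6565 0.0788 0.1725] z [ 0.     0.002 -1.   ] y [0.068 0.998 0.002] q [-0.37  0.64  0.28  1.57 -0.21  0.96  1.47] F [-0.3  2.4 -3.4] op 0.036 ff 28.734606777761655
-> [0.661 0.148 0.172] d 0.071 ang 0.3
[{"tx": -0.029, "ty": 3.53, "tz": 0.011, "wz": -0.002}, {"tx": -0.037, "ty": 3.53, "tz": 0.01, "wz": -0.002}]
```

View pics/s5.png

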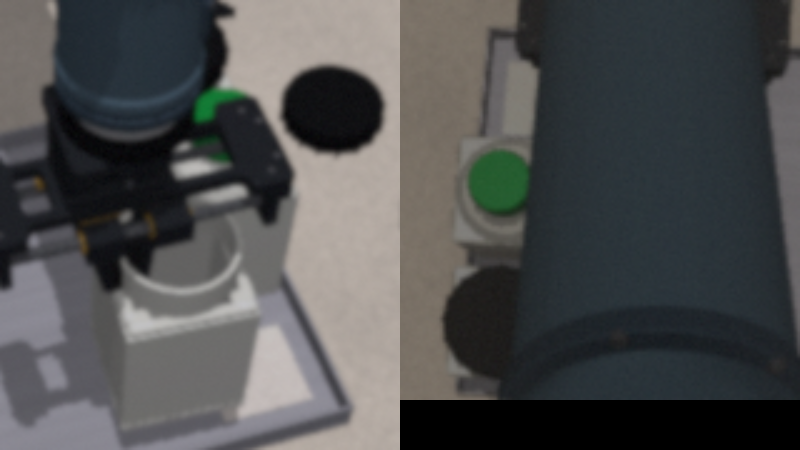

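It is aligned with the slot and held clear of the bottle. Next I'll go in and lower it.

servo_tool(
  commands=[
    {"tx": -0.03, "ty": 2.0, "tz": 0, "wx": 0, "wy": 0, "wz": -0.002},
    {"tx": -0.03, "ty": 2.0, "tz": 0, "wx": 0, "wy": 0, "wz": -0.002},
    {"tx": 0, "ty": 2.0, "tz": 0, "wx": 0, "wy": 0, "wz": 0},
    {"tx": 0, "ty": 0.7, "tz": 0, "wx": 0, "wy": 0, "wz": 0},
    {"tx": 0, "ty": 0, "tz": 0, "wx": 0, "wy": 0, "wz": 0},
  ],
)

```text
t: 14.78
eef_pos: [0.6609, 0.1454, 0.1723]
eef_rot: [-0.0, 0.031, 1.0, 0.001]
force: [-0.2, 1.4, -3.1]
opening: 0.038
finger_force: 28.7
```

servo_tool(
  commands=[
    {"tx": 0, "ty": 0, "tz": 0, "wx": 0, "wy": 0, "wz": 0},
    {"tx": 0, "ty": 0, "tz": 0, "wx": 0, "wy": 0, "wz": 0},
  ],
)

```text
t: 14.95
eef_pos: [0.6614, 0.1403, 0.1726]
eef_rot: [0.0, 0.033, 0.999, -0.001]
force: [-1.1, -0.6, -1.5]
opening: 0.042
finger_force: 28.8
```

Run:
```python
from plan import *
show()
plan([((.6614,.1476,.138),R_of(176.4,90))])
```

```text
t 14.95 p [0.6614 0.1403 0.1726] z [-0.    -0.002 -1.   ] y [ 0.067  0.998 -0.002] q [-0.46  0.66  0.28  1.53 -0.2   0.98  1.38] F [-1.1 -0.6 -1.5] op 0.042 ff 28.76824175051297
-> [0.661 0.148 0.138] d 0.035 ang 0.2
[{"tx": 0.052, "ty": 0.731, "tz": 3.457, "wx": -0.002, "wz": -0.004}]
```

servo_tool(
  commands=[
    {"tx": 0, "ty": 0.5, "tz": 0, "wx": 0, "wy": 0, "wz": 0},
    {"tx": 0, "ty": 0, "tz": 0, "wx": 0, "wy": 0, "wz": 0},
    {"tx": 0, "ty": 0, "tz": 0, "wx": 0, "wy": 0, "wz": 0},
    {"tx": 0, "ty": 0, "tz": 0, "wx": 0, "wy": 0, "wz": 0},
  ],
)

```text
t: 15.28
eef_pos: [0.6617, 0.1473, 0.1726]
eef_rot: [0.0, 0.033, 0.999, -0.0]
force: [0.1, 0.3, -2.4]
opening: 0.036
finger_force: 28.8
```

servo_tool(
  commands=[
    {"tx": 0, "ty": 0, "tz": 1, "wx": 0, "wy": 0, "wz": 0},
    {"tx": 0, "ty": 0, "tz": 0, "wx": 0, "wy": 0, "wz": 0},
    {"tx": 0, "ty": 0, "tz": 0, "wx": 0, "wy": 0, "wz": 0},
  ],
)

```text
t: 15.53
eef_pos: [0.6609, 0.1475, 0.1614]
eef_rot: [-0.001, 0.032, 0.999, -0.0]
force: [-0.1, -1.3, -2.4]
opening: 0.041
finger_force: 28.8
```

Good: the TCP is at (0.661, 0.1475), on target. Contact is expected at z ≈ 0.132.

servo_tool(
  commands=[
    {"tx": 0, "ty": 0, "tz": 0.9, "wx": 0, "wy": 0, "wz": 0},
    {"tx": 0, "ty": 0, "tz": 0.8, "wx": 0, "wy": 0, "wz": 0},
    {"tx": 0, "ty": 0, "tz": 0.7, "wx": 0, "wy": 0, "wz": 0},
    {"tx": 0, "ty": 0, "tz": 0, "wx": 0, "wy": 0, "wz": 0},
    {"tx": 0, "ty": 0, "tz": 0, "wx": 0, "wy": 0, "wz": 0},
  ],
)

```text
t: 15.95
eef_pos: [0.6611, 0.1476, 0.1377]
eef_rot: [-0.001, 0.032, 0.999, -0.0]
force: [-0.3, 0.1, -2.8]
opening: 0.043
finger_force: 28.8
```

servo_tool(
  commands=[
    {"tx": 0, "ty": 0, "tz": 0.2, "wx": 0, "wy": 0, "wz": 0},
    {"tx": 0, "ty": 0, "tz": 0.2, "wx": 0, "wy": 0, "wz": 0},
    {"tx": 0, "ty": 0, "tz": 0.1, "wx": 0, "wy": 0, "wz": 0},
    {"tx": 0, "ty": 0, "tz": 0, "wx": 0, "wy": 0, "wz": 0},
  ],
)

```text
t: 16.28
eef_pos: [0.6616, 0.1477, 0.1335]
eef_rot: [-0.0, 0.032, 0.999, 0.0]
force: [0.2, -0.0, -1.9]
opening: 0.04
finger_force: 28.8
```

servo_tool(
  commands=[
    {"tx": 0, "ty": 0.2, "tz": 0, "wx": 0, "wy": 0, "wz": 0},
    {"tx": 0, "ty": 0, "tz": 0, "wx": 0, "wy": 0, "wz": 0},
    {"tx": 0, "ty": 0, "tz": 0, "wx": 0, "wy": 0, "wz": 0},
  ],
)

```text
t: 16.53
eef_pos: [0.6619, 0.1501, 0.1337]
eef_rot: [0.0, 0.032, 0.999, 0.0]
force: [-0.2, -0.2, -2.0]
opening: 0.038
finger_force: 28.8
```

servo_tool(
  commands=[
    {"tx": 0, "ty": 0, "tz": 0.2, "wx": 0, "wy": 0, "wz": 0},
    {"tx": 0, "ty": 0, "tz": 0, "wx": 0, "wy": 0, "wz": 0},
    {"tx": 0, "ty": 0, "tz": 0, "wx": 0, "wy": 0, "wz": 0},
  ],
)

```text
t: 16.78
eef_pos: [0.6622, 0.1493, 0.1318]
eef_rot: [0.0, 0.033, 0.999, -0.0]
force: [0.6, -1.7, -0.2]
opening: 0.041
finger_force: 28.7
```

Floor contact is just starting, so I'll release and withdraw straight up.

servo_tool(
  commands=[
    {"tx": 0, "ty": 0, "tz": 0.05, "wx": 0, "wy": 0, "wz": 0},
    {"tx": 0, "ty": 0, "tz": 0, "wx": 0, "wy": 0, "wz": 0},
  ],
)

```text
t: 16.95
eef_pos: [0.6622, 0.1489, 0.1316]
eef_rot: [0.0, 0.033, 0.999, -0.0]
force: [-1.3, -2.7, 4.2]
opening: 0.038
finger_force: 28.8
```

servo_tool(
  commands=[
    {"tx": 0, "ty": 0, "tz": 0, "wx": 0, "wy": 0, "wz": 0},
    {"tx": 0, "ty": 0, "tz": 0, "wx": 0, "wy": 0, "wz": 0},
    {"tx": 0, "ty": 0, "tz": 0, "wx": 0, "wy": 0, "wz": 0},
    {"tx": 0, "ty": 0, "tz": 0, "wx": 0, "wy": 0, "wz": 0},
  ],
  gripper=3,
)

```text
t: 17.28
eef_pos: [0.6617, 0.1503, 0.1309]
eef_rot: [-0.0, 0.032, 0.999, 0.0]
force: [0.2, -0.1, -0.5]
opening: 0.317
finger_force: 0.0
```

servo_tool(
  commands=[
    {"tx": 0, "ty": 0, "tz": -2, "wx": 0, "wy": 0, "wz": 0},
    {"tx": 0, "ty": 0, "tz": -3, "wx": 0, "wy": 0, "wz": 0},
    {"tx": 0, "ty": 0, "tz": -4, "wx": 0, "wy": 0, "wz": 0},
    {"tx": 0, "ty": 0, "tz": -4, "wx": 0, "wy": 0, "wz": 0},
    {"tx": 0, "ty": 0, "tz": -3, "wx": 0, "wy": 0, "wz": 0},
  ],
)

```text
t: 17.7
eef_pos: [0.6624, 0.15, 0.2946]
eef_rot: [0.001, 0.032, 0.999, 0.001]
force: [0.5, -0.2, -0.9]
opening: 0.342
finger_force: 0.0
```

servo_tool(
  commands=[
    {"tx": 0, "ty": -3, "tz": 0, "wx": 0, "wy": 0, "wz": 0},
    {"tx": 2, "ty": -3.5, "tz": 0, "wx": 0, "wy": 0, "wz": 0},
    {"tx": 2, "ty": -3.5, "tz": 0, "wx": 0, "wy": 0, "wz": 0},
    {"tx": 2, "ty": -3.5, "tz": 0, "wx": 0, "wy": 0, "wz": 0},
    {"tx": 2, "ty": -3.5, "tz": 0, "wx": 0, "wy": 0, "wz": 0},
  ],
)

```text
t: 18.12
eef_pos: [0.5697, -0.0159, 0.291]
eef_rot: [0.0, 0.032, 0.999, 0.0]
force: [0.5, -0.6, 0.7]
opening: 0.34
finger_force: 0.0
```

servo_tool(
  commands=[
    {"tx": 2, "ty": -3.5, "tz": 0, "wx": 0, "wy": 0, "wz": 0},
    {"tx": 2, "ty": -3.5, "tz": 0, "wx": 0, "wy": 0, "wz": 0},
    {"tx": 2, "ty": -3.5, "tz": 0, "wx": 0, "wy": 0, "wz": 0},
    {"tx": 0, "ty": -3, "tz": 0, "wx": 0, "wy": 0, "wz": 0},
    {"tx": 0, "ty": 0, "tz": 0, "wx": 0, "wy": 0, "wz": 0},
  ],
)

```text
t: 18.53
eef_pos: [0.5002, -0.1523, 0.2918]
eef_rot: [0.001, 0.037, 0.999, -0.001]
force: [-0.1, 0.5, 0.9]
opening: 0.342
finger_force: 0.0
```

Run:
```python
from plan import *
from station import imaging
import cv2,pickle
from h import *
show()
F={n:imaging.grab_frame(n) for n in("top","scene")}
pickle.dump(F,open("f3.pkl","wb"))
f=F["scene"]["pixels"][90:290,310:510,::-1].copy(); g=F["top"]["pixels"][130:270,250:310,::-1]
# expected outlines of a jar ideally in place
a=np.radians(-3.6);X=np.array([np.cos(a),np.sin(a),0]);Y=np.array([-np.sin(a),np.cos(a),0]);c=np.array([.664,.1895,.003])
L=[c+.045*(s*X+t*Y)+[0,0,z] for z in(0,.12) for s,t in((-1,-1),(1,-1),(1,1),(-1,1))]
for n in F: print(n,proj(F[n],L).round(1).tolist())
cv2.imwrite("pics/s6.png",np.hstack([cv2.resize(f,(540,540),interpolation=2),cv2.resize(g,(231,540),interpolation=2)]))
```

```text
t 18.53 p [ 0.5002 -0.1523  0.2918] z [ 0.001 -0.003 -1.   ] y [ 0.074  0.997 -0.003] q [-0.14  0.27  0.42  1.83 -0.12  1.06  1.83] F [-0.1  0.5  0.9] op 0.342 ff 0.0
top [[299.6, 176.9], [302.1, 144.1], [268.9, 142.1], [266.0, 174.8], [295.6, 166.9], [298.5, 130.0], [261.0, 127.7], [257.5, 164.5]]
scene [[360.3, 234.9], [376.8, 274.1], [421.9, 261.5], [403.4, 223.5], [364.2, 197.6], [382.7, 239.0], [432.7, 225.7], [411.7, 185.6]]
```

View pics/s6.png

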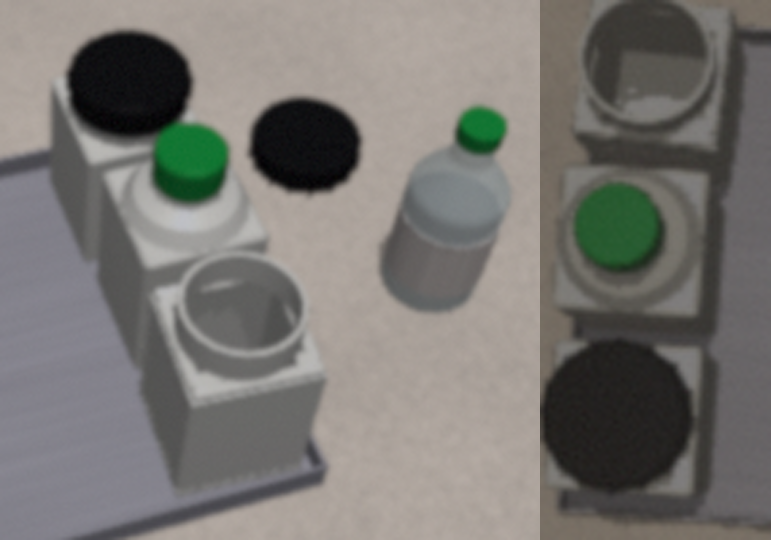

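The jar stands upright in its place, with rim centres at about (242,303) in the left crop and (648,63) in the right one. The neighbours, lid and glass bottle haven't moved. I'll check the numbers.

Run:
```python
from h import *
np.set_printoptions(precision=4,suppress=True)
F=pickle.load(open("f3.pkl","rb")); F0=pickle.load(open("f0.pkl","rb"))
a=np.radians(-3.6);X=np.array([np.cos(a),np.sin(a),0]);Y=np.array([-np.sin(a),np.cos(a),0]);c=np.array([.664,.1895,.003])
def lab(n,p,z): P=hit(F[n],[p],z)[0]; d=P-c; return np.array([d@X,d@Y])*1e3
t=lambda x,y:((x-540+.5)/3.85-.5+250,(y+.5)/3.857-.5+130)
s=lambda x,y:((x+.5)/2.7-.5+310,(y+.5)/2.7-.5+90)
print("rim",lab("top",t(648,63),.153),lab("scene",s(242.5,303),.153))
print("lidjar",lab("top",t(617,415),.156),lab("scene",s(130,75),.156))
print("bottlecap",lab("top",t(618,226),.182),lab("scene",s(190,147),.182))
# front (-y) top edge of bodies at z=.125, fitted by brightest->dark step along image rows in top view
g=cv2.GaussianBlur(cv2.cvtColor(F["top"]["pixels"],cv2.COLOR_RGB2GRAY),(3,3),0).astype(float)
for nm,r0,r1,z in(("jar",136,166,.125),("bottle",178,209,.128),("full",223,255,.125)):
    pts=[]
    for r in range(r0,r1):
        d=np.diff(g[r,285:308]); k=d.argmin()
        if 0<k<len(d)-1:
            q=d[k-1:k+2]; k=k+.5*(q[0]-q[2])/(q[0]-2*q[1]+q[2])
        pts.append((285+k+.5,r))
    P=hit(F["top"],pts,z)-c; x=P@X;y=P@Y
    for _ in range(4):
        m=np.polyfit(x,y,1); e=abs(y-np.polyval(m,x)); keep=e<max(.002,np.median(e)*1.5); x,y=x[keep],y[keep]
    print(nm,"n",len(x),"edge y mm",np.polyval(m,x.mean())*1e3,"x",x.mean()*1e3,"yaw off deg",np.degrees(np.arctan(m[0])))
```

```text
rim [-5.3441 -3.4159] [ 1.8102 -1.3561]
lidjar [-213.8524   -3.2512] [-204.6801   -2.2408]
bottlecap [-108.6764    1.0579] [-105.9921    2.502 ]
jar n 30 edge y mm -46.13697284004727 x -5.643625450661148 yaw off deg -2.6650920193148857
bottle n 31 edge y mm -41.94761285184898 x -107.9918989291209 yaw off deg 0.4655606640346189
full n 32 edge y mm -46.89017564124453 x -212.67256498546166 yaw off deg 0.4018603557018688
```

All within tolerance: sideways about 2–5 mm, y about -2 mm, yaw off about 3°. Handing in.

Run:
```python
from station import ticket
print(ticket.close_job())
```

```text
the job is handed in; nothing more can be done
None
```

The fallen jar now stands upright in the empty place, by my camera measurements within about 5 mm sideways, 3 mm in y and 3° of square. The neighbours, lid and glass bottle look undisturbed, and the job is handed in; no verdict came back.

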